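# Wedge the sagging leaf of a sample-printing board up to its level mark

## Robot

A 7-joint arm with a two-finger parallel gripper is mounted at the origin on the work surface. World frame = base frame: x ahead of the robot, y to its left, z up, the work surface at z = 0. Lengths are in m, angles in rad, forces in N, time in s.
With the tool pointing down it reaches from about 0.375 to 0.925 m from the base axis. Payload 3.1 kg.
Tool frame: the origin (TCP) lies at the very end of the fingers, on their centre line; the grasp point (between the pads) lies 19 mm behind it; z points along the fingers, y is the line along which they close (so a half turn about z gives the same grasp; the last joint's range is limited). The gripper opens to 85 mm and grips with 20 to 120 N. Pads are 22 mm wide; open, the fingers measure 114 mm over their backs; the gripper's body (76 mm by 85 mm) begins 54 mm behind the grasp point. The pads swing forward as they close: fully open they stand 13 mm farther back than shut.
Start: joints at [1.146, 0.383, 0.044, 1.598, -0.018, 1.161, -0.05], TCP at [0.209, -0.616, 0.231] pointing down, gripper open.
Joint ranges: [-2.61, 2.61], [-0.41, 2.15], [-1.48, 1.57], [0, 2.5], [-1.57, 4.71], [0.05, 1.97], [-2.85, 2.85]. Speed limits (rad/s): [2.79, 2.79, 3.14, 3.14, 3.14, 3.14, 3.14].

## Interface

Orientations are given as a unit quaternion [x, y, z, w].
In Python, from plant import bot, snapshot, camera_params, cut_out, spot_point gives the robot as it stands. Calls block until the motion is done:
- bot.reach(position, orientation): joint-space move of the TCP to a pose.
- bot.move_linear(position, rot=None, v=0.15): straight line of the TCP; rot=None keeps the orientation; v is the mean speed in m/s.
- bot.move_joints(angles): joint-space move.
- bot.move_gripper(opening): opening from 0.0 (shut) to 1.0 (fully open); the grip force is fixed at half the most; returns when the fingers have stopped.
- bot.wait(seconds).
- bot.ik(position, orientation): joint angles nearest the present ones, or None.
- snapshot(name): name is "scene" or "side" or "wrist"; returns the picture (420x560x3 uint8, blue, green, red); there is no depth.
- camera_params(name): a dict with "K" (3x3 intrinsics, pixels), "world_from_camera" (4x4, takes a point from camera to world coordinates). Camera axes: x right, y up, looking along -z (the intrinsics and any distortion apply to the point x, -y, -z); pixel columns grow to the right and rows downward; lengths in m; the calibration is good to about 2 mm. The wrist camera is an equidistant fisheye: a pixel r from the principal point sees the ray r / f radians off the axis. A picture is of the moment at which its call begins: read the wrist's pose just before it. camera_params takes no time and is no camera call; for the wrist camera it gives the pose at the moment of the call.
A pose or a line that the arm cannot do raises bot.Unreachable and nothing moves.
- bot.sign_off(): hands the job in; it is judged then, once.
Trained networks look in the newest picture that a camera, given by its name, has taken for a name from the list of things; names that differ only in an ending like _2 or _b are one class to them, and where a whole thing is asked for, a point or a joint stands for the part that bears it (a point fixed in the world has none). Each returns a list of dicts, best first, with "p" (0 to 1); they miss things now and then, are a little off and sometimes report something else, mostly with a low value. They report only what shows in the picture. A call takes as long as a camera call. They do not tell look-alikes from the thing itself.
- cut_out(thing, camera): "mask" (420x560 bool, what is visible of it) and "extent" ([left, top, right, bottom] in pixels, round what is visible of it).
- spot_point(thing, camera): "point" ([column, row] in pixels: a listed point, or the origin of a listed thing).
Readings, each from a call of its own:
- bot.read_time(): time.
- bot.read_joint_positions(): joint angles.
- bot.read_joint_vel(): joint speeds.
- bot.read_joint_efforts(): joint torques, N m.
- bot.read_eef_pos(): TCP position.
- bot.read_ee_rot(): TCP orientation.
- bot.read_force(): force on the tool from outside, world axes, zero at the start.
- bot.read_moment(): the same for the moment, N m.
- bot.read_finger_gap(): opening from 0.0 (shut) to 1.0 (fully open).
- bot.read_gripper_force(): force on a finger pad.
Only numpy, scipy, OpenCV 4.12 (cv2) and the standard library are available. Lean on these libraries where they do the work, as an engineer would, in place of code of your own. Each camera call takes 0.05 s, during which the arm holds its last target. There are 200 camera calls.

## Task

The hinged leaf of the sample-printing board has sagged below its side rails. Slide the tapered wedge, thin end first, along the bench under the middle of the leaf's free edge, square to it, until the leaf's top is level with the top edges of the side rails and the wedge is nipped firmly in place, but do not force it. Lift the leaf with the wedge only, let go of the wedge and leave the other things where they are.

Things in the scene. Friction and masses are not known exactly. Their poses are not given: they have to be found in the camera images.
- frame: Fixed part of a folding sample-printing board on the bench: two wooden side rails 520 mm long, 304 mm apart inside, and a padded board at the far end. Origin under the middle of the leaf's free edge; +x level along the rails, from that edge to the hinge (away from the robot), +z up. Packing varies: the origin is up to 3 mm above or below the bench top, and all the board's heights go with it.
- leaf: Hinged padded leaf between the rails, 300 x 300 x 24 mm, 0.7-1.3 kg. Origin: middle of its free edge, underside; the hinge is at its x = 300 mm. It rests 1.9 degrees low; when level it butts hard on the fixed board and rises no further. Merely lifted it bears on the wedge with 3-7 N. Nipped firmly means 11 N or more between wedge and leaf; over 22 N strains the hinges.
- leaf_edge (a point): Middle of the leaf's free edge, on its top. Height above the frame's origin: 36 mm at the start, 46 mm when level; the underside of the edge is 24 mm lower (12 mm, then 22 mm). Under it the bench is clear for 130 mm to either side, where 20 mm wide ledgers run along the rails.
- level_mark (a point): The height mark: top edge of the left (+y) side rail beside the leaf's free edge, 161 mm to the left of its middle and 46 mm above the frame's origin, the height the leaf's top must reach. The rails begin 15 mm in front of the free edge, on the robot's side.
- wedge: Levelling wedge of plain light wood, loose on the bench: 180 mm long, 36 mm wide, flat below, tapering evenly from 40 mm high at the thick end to 4 mm at the thin end (1 in 5), 0.12 kg. Origin: centre of the underside; +x points to the thin end. Friction 0.36-0.54: it stays where it is left.
- wedge_grip (a point): Grip point on the wedge's centre line, 35 mm from the thick end, 18 mm above the underside (the wedge is 33 mm high and 36 mm wide there). Pushing takes 0.9-1.3 times the wedge-leaf force: 4-9 N while the leaf rises, steeply more within 1-3 mm once it is level; a level push of about 16 N nips it well. Pressing the wedge down on the bench adds friction and falsely raises the push.
- wedge_tip (a point): Middle of the thin end's lower edge, 90 mm in +x from the wedge's origin.
- packing: Bystander: flat packing strip of the same light wood, 170 x 36 mm, 14 mm thick all along (no taper). Origin: centre of the underside. It and the wedge lie left and right in front of the board, either way round.
- block: Bystander: dark wooden hand printing block, 110 x 90 mm, 66 mm high with its handle, standing on the bench beside the board. Origin: centre of the underside.
- brush: Bystander: flat brush with a wooden handle, 190 mm long, lying on the bench on the side of the board away from the printing block. Origin: centre of the underside.
There are look-alikes about, which are no part of the job. Leave any blue or red look-alike of the wedge alone.

How it is judged:
On the way, in this order (a step that is already met when the one before it is completed fails the run):
1. the wedge's thin end is under the middle of the free edge, the leaf still low (x of wedge_tip in the frame of frame above 0.005 m and y of wedge_tip in the frame of frame between -0.03 and 0.03 m and z of leaf_edge in the frame of frame below 0.041 m), for 0.05 s.
2. the leaf's top edge is level with the rails (within 1.5 mm) and the wedge is nipped with 11 N or more (z of leaf_edge in the frame of frame above 0.0445 m and contact force between wedge and leaf above 11 N), for 0.2 s.
At the end, for the whole second after the job is handed in: The leaf's top at the free edge is within 1.5 mm of the top of the side rails; the wedge lies flat on the bench, thin end under the leaf within 30 mm of the middle of the edge and square to it within 8 degrees, at rest, let go, and nipped with at least 11 N between wedge and leaf (all of step 2 and z of leaf_edge in the frame of frame below 0.0475 m and x of wedge_tip in the frame of frame above 0.04 m and y of wedge_tip in the frame of frame between -0.03 and 0.03 m and angle between the x axis of wedge and the x axis of frame, either way round below 0.15 rad and angle between wedge's own z axis and vertical below 0.05 rad and linear speed of each of wedge, leaf below 0.01 m/s); the robot touches nothing.
It fails at once if the wedge is forced: more than 22 N between wedge and leaf (contact force between wedge and leaf above 22 N).
It fails at once if the leaf is touched by the robot instead of being lifted by the wedge alone (over 2 N) (contact force between any of the fingers, the arm and leaf above 2 N).
It fails at once if the packing strip, the printing block or the brush is moved by more than 20 mm (distance of any of packing, block, brush from where it was at the start of the episode above 0.02 m).
It also fails if it takes over 67 s, if anything falls off the work surface, if the arm or the gripper's body presses on something with over 40 N, if the wrist force passes 120 N, or if a joint passes its speed limit or range.

## Working session

There is one attempt and no reset: what is moved stays moved. The work goes in short steps, each a Python script; the robot and the scene stay as the last script left them, time stands still between calls to the robot, and variables do not carry over. Pictures are saved under pics/ and viewed, at most 10 in all, crops included, and the job is handed in when it is done.

```bash
ls; mkdir -p pics; cat > h.py <<'E'
import numpy as np, cv2
from plant import bot, snapshot, camera_params, cut_out, spot_point
from scipy.spatial.transform import Rotation as R
def ray(cam,px,P=None):
    P=P or camera_params(cam);K=np.array(P["K"]);T=np.array(P["world_from_camera"])
    x=(px[0]-K[0,2])/K[0,0];y=(px[1]-K[1,2])/K[1,1]
    if cam=="wrist":
        r=np.hypot(x,y);s=np.sin(r)/max(r,1e-9);d=np.array([x*s,y*s,np.cos(r)])
    else: d=np.array([x,y,1.])
    d=T[:3,:3]@np.array([d[0],-d[1],-d[2]]);return T[:3,3],d
def at(cam,px,z,P=None):
    o,d=ray(cam,px,P);return o+d*(z-o[2])/d[2]
E
python3 - <<'E'
from h import *
print(bot.read_time(),bot.read_ee_rot())
for c in("scene","side"):
    im=snapshot(c);cv2.imwrite(f"pics/{c}.png",im)
    P=camera_params(c);print(c,np.round(np.array(P["world_from_camera"])[:3,3],2),P.keys())
    for t,z in(("wedge",.0),("packing",0),("wedge_grip",.018),("wedge_tip",0),("leaf_edge",.036),("level_mark",.046),("block",0),("brush",0)):
        for r in spot_point(t,c)[:4]: print(t,round(r["p"],2),np.round(r["point"]),np.round(at(c,r["point"],z),3))
E
```

```text
pics
0.0 [ 9.86671764e-01  1.62717623e-01 -2.89445031e-04 -1.31211579e-03]
scene [ 0.85 -0.42  0.97] dict_keys(['K', 'world_from_camera'])
wedge 0.84 [232. 223.] [ 0.351 -0.108  0.   ]
wedge 0.78 [124. 319.] [ 0.369 -0.482  0.   ]
wedge 0.78 [154. 234.] [ 0.223 -0.289  0.   ]
wedge 0.76 [202. 293.] [ 0.454 -0.303  0.   ]
packing 0.81 [349. 160.] [0.436 0.31  0.   ]
wedge_grip 0.93 [145. 313.] [ 0.402 -0.436  0.018]
wedge_grip 0.77 [195. 274.] [ 0.407 -0.284  0.018]
wedge_grip 0.77 [137. 247.] [ 0.235 -0.346  0.018]
wedge_grip 0.63 [244. 230.] [ 0.4   -0.108  0.018]
wedge_tip 0.85 [208. 210.] [ 0.267 -0.129  0.   ]
wedge_tip 0.82 [214. 324.] [ 0.539 -0.333  0.   ]
wedge_tip 0.69 [ 88. 331.] [ 0.332 -0.561  0.   ]
wedge_tip 0.57 [170. 213.] [ 0.196 -0.214  0.   ]
leaf_edge 0.55 [334. 250.] [0.621 0.018 0.036]
level_mark 0.59 [371. 210.] [0.616 0.178 0.046]
block 0.68 [332. 251.] [0.61  0.027 0.   ]
block 0.59 [426. 162.] [0.615 0.475 0.   ]
brush 0.88 [195. 386.] [ 0.616 -0.453  0.   ]
side [0.2  1.27 0.84] dict_keys(['K', 'world_from_camera'])
wedge 0.87 [360. 189.] [ 0.214 -0.298  0.
[... 172 characters left out ...]
47 0.316 0.   ]
wedge_grip 0.84 [315. 182.] [ 0.398 -0.293  0.018]
wedge_grip 0.77 [316. 166.] [ 0.414 -0.451  0.018]
wedge_grip 0.59 [305. 206.] [ 0.408 -0.1    0.018]
wedge_grip 0.53 [357. 179.] [ 0.232 -0.351  0.018]
wedge_tip 0.94 [345. 209.] [ 0.262 -0.131  0.   ]
wedge_tip 0.76 [364. 202.] [ 0.195 -0.194  0.   ]
wedge_tip 0.73 [280. 178.] [ 0.554 -0.348  0.   ]
wedge_tip 0.59 [336. 156.] [ 0.341 -0.607  0.   ]
leaf_edge 0.93 [239. 216.] [0.619 0.035 0.036]
leaf_edge 0.51 [190. 310.] [0.619 0.496 0.036]
level_mark 0.7 [226. 234.] [0.627 0.158 0.046]
level_mark 0.49 [304. 187.] [ 0.424 -0.194  0.046]
block 0.92 [188. 314.] [0.637 0.476 0.   ]
brush 0.77 [267. 165.] [ 0.637 -0.464  0.   ]
```

View pics/scene.png

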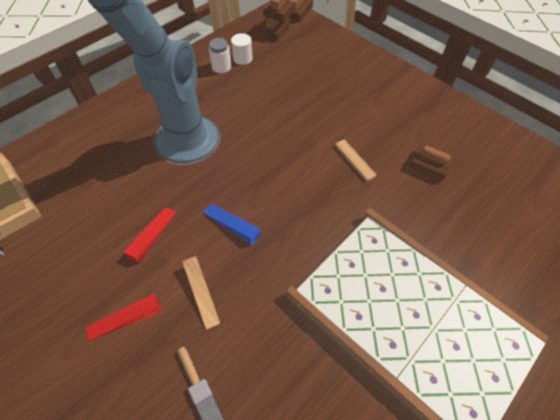

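View pics/side.png

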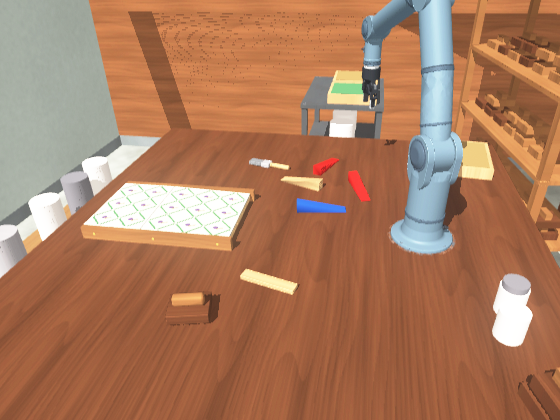

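The candidates for the wedge in the scene picture are:
- plain wood piece at (201,293)
- plain wood strip at (355,160), the packing
- blue at (232,223)
- red at (151,235) and (124,317)

By the description, the wedge is the plain, tapered one at (201,293), seen at (302,184) in the side picture with its thin end to the left. I'll check that choice and the board edge in one crop.

```bash
python3 - <<'E'
from h import *
a=cv2.imread("pics/scene.png");b=cv2.imread("pics/side.png")
f=lambda im,x,y,w,h,s:cv2.resize(im[y:y+h,x:x+w],None,fx=s,fy=s,interpolation=cv2.INTER_CUBIC)
t1=f(a,275,200,120,100,3.3334)   #400x333
t2=f(a,175,250,50,84,3.9643)
t2=cv2.resize(t2,(198,333))
t3=f(b,270,165,66,30,6); t4=f(b,220,180,50,60,5)
C=np.zeros((600,800,3),np.uint8);C[:t1.shape[0],:t1.shape[1]]=t1;C[:333,402:600]=t2
C[340:340+t3.shape[0],:t3.shape[1]]=t3;C[290:290+t4.shape[0],550:550+t4.shape[1]]=t4[:, :250]
cv2.imwrite("pics/crop.png",C)
# board edges: front-end corners from leaf mask
m=cut_out("leaf","scene")[0]; print("leaf",m["p"],m["extent"])
h=cv2.approxPolyDP(cv2.convexHull(cv2.findContours(m["mask"].astype(np.uint8),0,1)[0][0]),6,True)[:,0]
for p in h: print(p,np.round(at("scene",p,.038),3))
for c in("scene","side"):
  for m in cut_out("wedge",c)[:5]:
    P=np.argwhere(m["mask"])[:,::-1].astype(float);print(c,round(m["p"],2),m["extent"],np.round(cv2.minAreaRect(P.astype(np.float32)),1) if 0 else P.mean(0).round(1))
    r=cv2.boxPoints(cv2.minAreaRect(P.astype(np.float32)));print([list(np.round(at(c,p,.01)[:2],3)) for p in r])
E
```

```text
leaf 0.94 [297.9, 216.5, 465.9, 375.4]
[368 217] [0.622 0.16  0.038]
[463 284] [0.915 0.173 0.038]
[396 376] [ 0.925 -0.124  0.038]
[298 291] [ 0.634 -0.135  0.038]
scene 0.72 [126.2, 211.2, 177.6, 265.8] [148.8 235.4]
[[np.float64(0.217), np.float64(-0.383)], [np.float64(0.153), np.float64(-0.21)], [np.float64(0.216), np.float64(-0.203)], [np.float64(0.274), np.float64(-0.374)]]
scene 0.67 [86.7, 294.5, 159.7, 338.6] [124.6 316.6]
[[np.float64(0.32), np.float64(-0.564)], [np.float64(0.371), np.float64(-0.389)], [np.float64(0.423), np.float64(-0.401)], [np.float64(0.371), np.float64(-0.571)]]
scene 0.62 [183.7, 255.7, 219.8, 330.6] [200.5 291.9]
[[np.float64(0.348), np.float64(-0.285)], [np.float64(0.363), np.float64(-0.248)], [np.float64(0.549), np.float64(-0.322)], [np.float64(0.534), np.float64(-0.355)]]
scene 0.59 [205.5, 204.7, 260.8, 244.9] [233.3 223.5]
[[np.float64(0.27), np.float64(-0.147)], [np.float64(0.251), np.float64(-0.098)], [np.float64(0.433), np.float64(-0.07)], [np.float64(0.446), np.float64(-0.118)]]
side 0.62 [296.4, 198.1, 342.4, 211.3] [316.4 206.1]
[[np.float64(0.448), np.float64(-0.162)], [np.float64(0.271), np.float64(-0.19)], [np.float64(0.265), np.float64(-0.102)], [np.float64(0.434), np.float64(-0.075)]]
side 0.61 [315.0, 156.1, 337.3, 174.7] [324.1 165.4]
[[np.float64(0.439), np.float64(-0.449)], [np.float64(0.358), np.float64(-0.624)], [np.float64(0.318), np.float64(-0.519)], [np.float64(0.398), np.float64(-0.358)]]
side 0.6 [282.9, 176.4, 320.4, 192.3] [305.2 181.7]
[[np.float64(0.525), np.float64(-0.241)], [np.float64(0.543), np.float64(-0.349)], [np.float64(0.373), np.float64(-0.351)], [np.float64(0.363), np.float64(-0.245)]]
side 0.53 [350.7, 170.4, 370.1, 201.4] [357.5 184.5]
[[np.float64(0.285), np.float64(-0.413)], [np.float64(0.242), np.float64(-0.47)], [np.float64(0.176), np.float64(-0.214)], [np.float64(0.215), np.float64(-0.169)]]
```

View pics/crop.png

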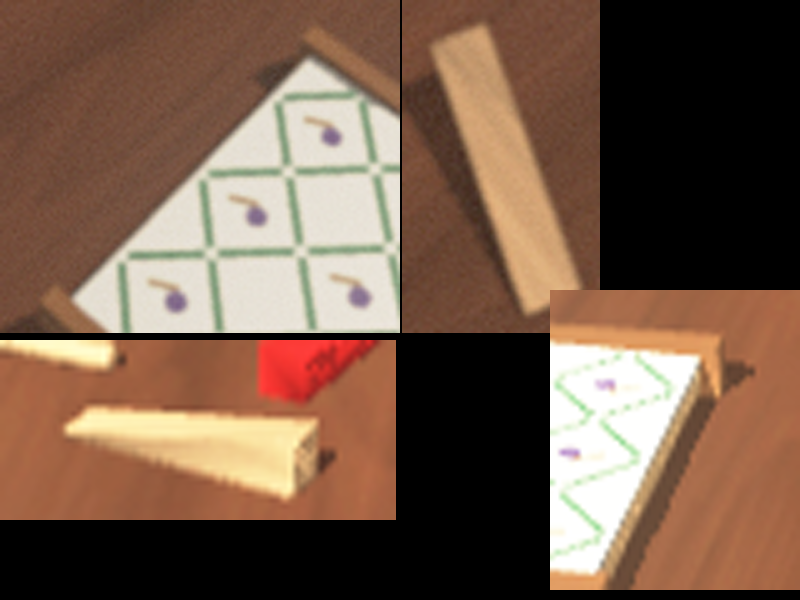

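The picture confirms the wedge at scene (201,293), tapering forward, with its thick end at (188,257). The leaf's corners are at (368,217) and (297,289). Frame yaw comes out near 0.04 rad and its origin near (0.628, 0.012). Next I hover over the wedge and look with the wrist camera.

```bash
cat >> h.py <<'E'
def q(th): return (R.from_euler('z',th)*R.from_euler('x',np.pi)).as_quat()
E
python3 - <<'E'
from h import *
for th in(-.37,-.37+np.pi,.04,.04+np.pi):
    for p in([.40,-.29,.16],[.40,-.29,.006],[.47,0,.006],[.60,0.02,.006]):
        j=bot.ik(p,q(th)); print(round(th,2),p,None if j is None else np.round(j,2))
bot.reach([.42,-.295,.22],q(-.37))
print(bot.read_time(),bot.read_force(),bot.read_eef_pos())
P=camera_params("wrist");im=snapshot("wrist");cv2.imwrite("pics/w1.png",im)
for t,z in(("wedge",.0),("wedge_grip",.018),("wedge_tip",0)):
    for r in spot_point(t,"wrist")[:4]: print(t,round(r["p"],2),np.round(r["point"]),np.round(at("wrist",r["point"],z,P),3))
for m in cut_out("wedge","wrist")[:4]:
    c=cv2.findContours(m["mask"].astype(np.uint8),0,1)[0];c=max(c,key=cv2.contourArea)
    h=cv2.approxPolyDP(cv2.convexHull(c),6,True)[:,0]
    print(round(m["p"],2),[(list(map(int,p)),np.round(at("wrist",p,0,P)[:2],3).tolist(),np.round(at("wrist",p,.04,P)[:2],3).tolist()) for p in h])
E
```

```text
-0.37 [0.4, -0.29, 0.16] [ 0.63  0.18 -0.09  2.03  0.02  0.94 -1.41]
-0.37 [0.4, -0.29, 0.006] [ 0.58  0.43 -0.05  2.11  0.03  0.6  -1.43]
-0.37 [0.47, 0, 0.006] [ 0.3   0.44 -0.43  2.15  0.31  0.62 -2.29]
-0.37 [0.6, 0.02, 0.006] [ 0.19  0.61 -0.36  1.84  0.3   0.75 -2.27]
2.77 [0.4, -0.29, 0.16] [ 0.99  0.21 -0.49  2.01  0.12  0.95  1.64]
2.77 [0.4, -0.29, 0.006] [ 0.93  0.47 -0.44  2.09  0.32  0.64  1.47]
2.77 [0.47, 0, 0.006] [ 0.51  0.49 -0.67  2.14  0.49  0.67  0.7 ]
2.77 [0.6, 0.02, 0.006] [ 0.41  0.68 -0.65  1.83  0.55  0.82  0.69]
0.04 [0.4, -0.29, 0.16] [ 0.66  0.18 -0.12  2.03  0.03  0.94 -1.01]
0.04 [0.4, -0.29, 0.006] [ 0.64  0.43 -0.11  2.1   0.08  0.61 -1.06]
0.04 [0.47, 0, 0.006] [ 0.34  0.45 -0.48  2.14  0.35  0.63 -1.91]
0.04 [0.6, 0.02, 0.006] [ 0.21  0.61 -0.39  1.84  0.33  0.76 -1.88]
3.18 [0.4, -0.29, 0.16] [ 1.04  0.22 -0.54  2.01  0.14  0.95  2.04]
3.18 [0.4, -0.29, 0.006] [ 0.99  0.49 -0.51  2.09  0.38  0.66  1.84]
3.18 [0.47, 0, 0.006] [ 0.65  0.56 -0.84  2.13  0.64  0.72  1.  ]
3.18 [0.6, 0.02, 0.006] [ 0.38  0.67 -0.61  1.83  0.51  0.81  1.12]
2.4833 [ 0.6
[... 786 characters left out ...]
, [0.206, -0.235]), ([280, 351], [0.198, -0.202], [0.23, -0.215])]
0.78 [([143, 224], [0.439, -0.112], [0.444, -0.135]), ([174, 264], [0.375, -0.126], [0.388, -0.148]), ([151, 287], [0.356, -0.076], [0.37, -0.103]), ([114, 248], [0.425, -0.053], [0.432, -0.082])]
0.76 [([375, 154], [0.415, -0.405], [0.423, -0.396]), ([501, 159], [0.353, -0.574], [0.368, -0.546]), ([499, 185], [0.32, -0.563], [0.339, -0.537]), ([384, 189], [0.372, -0.403], [0.385, -0.394]), ([374, 182], [0.385, -0.394], [0.396, -0.386])]
0.66 [([266, 72], [0.545, -0.323], [0.538, -0.323]), ([297, 74], [0.53, -0.353], [0.525, -0.35]), ([296, 241], [0.35, -0.283], [0.365, -0.288]), ([264, 235], [0.371, -0.25], [0.384, -0.258])]
```

View pics/w1.png

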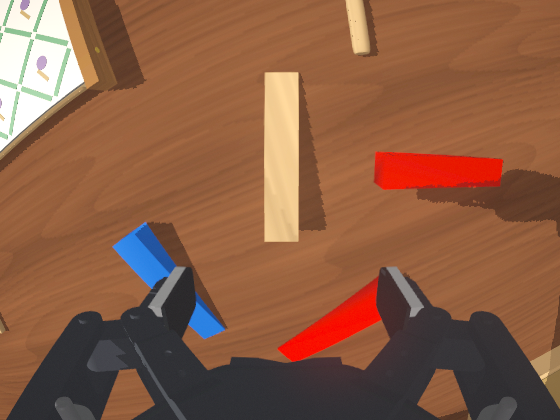

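The wrist picture shows the plain wedge at (281,155), thick end at the bottom (280,238) and tip at (281,73), clear of the blue and red look-alikes. I'll grasp it, carry it to in front of the leaf, and look again.

```bash
python3 - <<'E'
from h import *
r=q(-.375)
bot.move_linear([.403,-.287,.05],r,v=.2)
bot.move_linear([.403,-.287,.008],r,v=.1)
print(bot.read_force())
bot.move_gripper(0.0)
print(bot.read_time(),bot.read_finger_gap(),bot.read_gripper_force(),bot.read_force())
bot.move_linear([.403,-.287,.085],r,v=.15)
bot.move_linear([.45,.004,.085],q(.042),v=.2)
print(bot.read_time(),bot.read_finger_gap(),bot.read_force())
P=camera_params("wrist");im=snapshot("wrist");cv2.imwrite("pics/w2.png",im)
for t,z in(("wedge_tip",.079),("leaf_edge",.036),("level_mark",.046)):
    for c in("wrist",)if t=="wedge_tip" else ("wrist","side"):
        for s in spot_point(t,c)[:2]: print(t,c,round(s["p"],2),np.round(s["point"]),np.round(at(c,s["point"],z,P if c=="wrist" else None),3))
m=cut_out("leaf","wrist")[0];c=max(cv2.findContours(m["mask"].astype(np.uint8),0,1)[0],key=cv2.contourArea)
for p in cv2.approxPolyDP(cv2.convexHull(c),6,True)[:,0]: print(p,np.round(at("wrist",p,.036,P),3))
E
```

```text
[ 0.50581911 -0.47492345  0.17638647]
4.825 0.40971590938999747 61.81991592049599 [-0.07347541  0.10535176  3.97364939]
7.1167 0.40816673579888085 [-0.69432244  0.2097246  -1.06270759]
wedge_tip wrist 0.77 [403. 394.] [ 0.35  -0.084  0.079]
leaf_edge side 0.93 [239. 216.] [0.619 0.035 0.036]
leaf_edge side 0.51 [190. 310.] [0.619 0.496 0.036]
level_mark side 0.7 [226. 234.] [0.627 0.158 0.046]
level_mark side 0.49 [304. 187.] [ 0.424 -0.194  0.046]
[488   0] [ 0.621 -0.128  0.036]
[444   0] [ 0.611 -0.093  0.036]
```

View pics/w2.png

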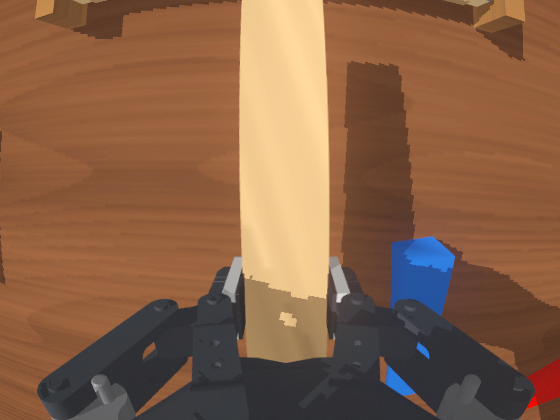

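Held squarely: the gap is 34.7 mm. The rail ends show at (62,10) and (497,15), nearly symmetric about the wedge. I'll work out the centre from those rail corners.

```bash
python3 - <<'E'
from h import *
im=cv2.imread("pics/w2.png")
C=np.vstack([cv2.resize(im[0:45,20:140],None,fx=6,fy=6,interpolation=3),cv2.resize(im[0:50,430:550],None,fx=6,fy=6,interpolation=3)])
cv2.imwrite("pics/w2c.png",C)
P=camera_params("wrist")
for p in((38,18),(85,27),(475,30),(523,24)): print(p,np.round(at("wrist",p,0,P),3))
E
```

```text
(38, 18) [0.622 0.224 0.   ]
(85, 27) [0.602 0.168 0.   ]
(475, 30) [ 0.61  -0.138  0.   ]
(523, 24) [ 0.63 -0.19  0.  ]
```

View pics/w2c.png

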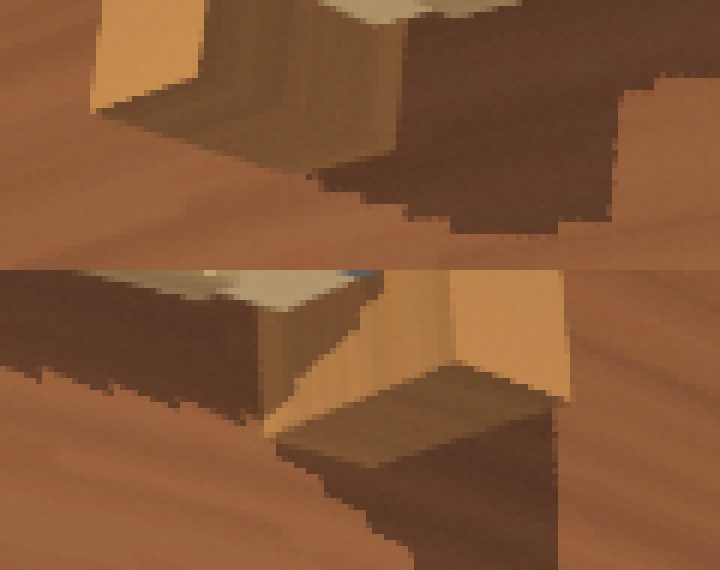

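```bash
python3 - <<'E'
from h import *
P=camera_params("wrist")
f=lambda p,z:at("wrist",p,z,P)[:2]
for z,L in((.046,((35,18.3),(53.5,12.5),(506,15.3),(525,22))),(0,((71,29.7),(86,25),(474,28),(492.5,32.5)))):
    a=np.array([f(p,z) for p in L]);print(np.round(a,4).tolist())
    for i,j in((0,3),(1,2)):
        d=a[i]-a[j];th=np.arctan2(-d[0],d[1]);m=(a[i]+a[j])/2;print("width",np.linalg.norm(d).round(4),"yaw",th.round(4),"origin",(m+.015*np.array([np.cos(th),np.sin(th)])).round(4))
E
```

```text
[[0.6026, 0.1835], [0.6027, 0.1652], [0.61, -0.1348], [0.6105, -0.1524]]
width 0.336 yaw 0.0233 origin [0.6215 0.0159]
width 0.3002 yaw 0.0245 origin [0.6214 0.0156]
[[0.6024, 0.1829], [0.6036, 0.1674], [0.6111, -0.1367], [0.6121, -0.1552]]
width 0.3383 yaw 0.0285 origin [0.6222 0.0143]
width 0.3042 yaw 0.0247 origin [0.6224 0.0157]
```

```bash
cat >> h.py <<'E'
O=np.array([.6225,.015]);YAW=.03;X=np.array([np.cos(YAW),np.sin(YAW)])
def pose(tip,z): return [*(O+(tip-.145)*X),z]
def F(): 
    f=np.array(bot.read_force());return -f[:2]@X,f[2]
E
python3 - <<'E'
from h import *
bot.move_linear(pose(-.02,.03),q(YAW),v=.15)
bot.move_linear(pose(-.02,.012),q(YAW),v=.05);bot.wait(.1);print(F())
z=.012
while z>.006:
    z-=.001;bot.move_linear(pose(-.02,z),q(YAW),v=.02);bot.wait(.05);f=F();print(round(z,4),np.round(f,2),bot.read_eef_pos()[2])
    if f[1]>.6: break
print(bot.read_time())
bot.move_linear(pose(.012,z),q(YAW),v=.05);bot.wait(.1);print(F(),bot.read_time())
for c in("side","scene"):
    cv2.imwrite(f"pics/{c}2.png",snapshot(c))
    for t,zz in(("wedge_tip",0),("wedge_grip",.018)):
        for s in spot_point(t,c)[:5]: print(t,c,round(s["p"],2),np.round(s["point"]),np.round(at(c,s["point"],zz),3))
E
```

```text
(np.float64(-0.5795223009466064), np.float64(-0.922112155772878))
0.011 [-0.97 -1.57] 0.011092828988373993
0.01 [ 0.28 -0.83] 0.009980670177243817
0.009 [-0.8  -1.17] 0.008957506408153126
0.008 [2.35 5.4 ] 0.008705655578129773
9.8
(np.float64(0.9285423782310138), np.float64(4.776838948606123)) 10.6917
wedge_tip side 0.96 [234. 222.] [0.644 0.02  0.   ]
wedge_tip side 0.93 [345. 208.] [ 0.264 -0.141  0.   ]
wedge_tip side 0.51 [336. 155.] [ 0.339 -0.616  0.   ]
wedge_tip side 0.39 [238. 216.] [ 0.643 -0.022  0.   ]
wedge_grip side 0.78 [355. 176.] [ 0.24  -0.38   0.018]
wedge_grip side 0.69 [303. 207.] [ 0.415 -0.096  0.018]
wedge_grip side 0.56 [316. 165.] [ 0.413 -0.455  0.018]
wedge_grip side 0.55 [278. 220.] [0.488 0.011 0.018]
wedge_tip scene 0.84 [207. 206.] [ 0.256 -0.123 -0.   ]
wedge_tip scene 0.82 [336. 255.] [0.627 0.026 0.   ]
wedge_tip scene 0.82 [169. 210.] [ 0.188 -0.21   0.   ]
wedge_tip scene 0.6 [ 89. 332.] [ 0.338 -0.561  0.   ]
wedge_grip scene 0.96 [137. 246.] [ 0.232 -0.344  0.018]
wedge_grip scene 0.94 [243. 230.] [ 0.399 -0.109  0.018]
wedge_grip scene 0.69 [144. 309.] [ 0.393 -0.432  0.018]
wedge_grip scene 0.56 [298. 223.] [0.491 0.018 0.018]
```

```bash
cat > push.py <<'E'
from h import *
import sys
def Fm(n=6):
    a=[]
    for _ in range(n): bot.wait(.02);a.append(F())
    return np.mean(a,0)
tip,z=.012,.0087
bot.move_linear(pose(tip,z),q(YAW),v=.02);print("base",Fm(10))
tip=.022
bot.move_linear(pose(tip,z),q(YAW),v=.03);print("slide",Fm(10),bot.read_time())
while bot.read_time()<50 and tip<.125:
    f=Fm()
    print(round(tip,4),np.round(f,2),round(bot.read_time(),1))
    if f[0]>15: break
    if f[1]>1.5: z-=-.0002
    elif f[1]<-1.5: z-=.0002
    tip+=.0003 if f[0]>10 else .0006 if tip>.066 else .0025
    bot.move_linear(pose(tip,z),q(YAW),v=.02)
print(z,bot.read_eef_pos(),O+(tip-.145)*X)
E
python3 push.py
```

```text
base [0.12150389 1.6945145 ]
slide [-0.76988192  0.6495339 ] 12.0583
0.022 [-0.65  0.88] 12.2
0.0245 [2.04 4.61] 12.5
0.027 [0.01 1.13] 12.9
0.0295 [-0.43 -0.05] 13.3
0.032 [2.35 2.56] 13.7
0.0345 [6.15 6.37] 14.0
0.037 [6.9  5.95] 14.4
0.0395 [6.37 4.29] 14.8
0.042 [5.49 3.03] 15.2
0.0445 [5.17 1.32] 15.5
0.047 [5.17 1.  ] 15.9
0.0495 [ 5.14 -0.17] 16.3
0.052 [ 4.61 -1.35] 16.7
0.0545 [ 2.97 -3.28] 17.0
0.057 [ 2.53 -4.07] 17.4
0.0595 [ 2.57 -4.21] 17.8
0.062 [ 2.73 -3.92] 18.2
0.0645 [ 2.61 -3.26] 18.5
0.067 [ 2.87 -2.98] 18.9
0.0676 [ 4.35 -0.47] 19.3
0.0682 [5.02 0.63] 19.6
0.0688 [4.44 0.59] 20.0
0.0694 [5.02 0.43] 20.3
0.07 [5.12 0.24] 20.7
0.0706 [5.15 0.7 ] 21.0
0.0712 [4.93 0.37] 21.4
0.0718 [5.18 0.64] 21.7
0.0724 [4.72 0.53] 22.1
0.073 [5.09 0.1 ] 22.4
0.0736 [4.97 0.4 ] 22.8
0.0742 [5.17 0.43] 23.1
0.0748 [5.19 0.6 ] 23.5
0.0754 [4.57 0.45] 23.8
0.076 [5.38 0.45] 24.2
0.0766 [5.06 0.17] 24.5
0.0772 [5.26 0.36] 24.9
0.0778 [5.   0.56] 25.2
0.0784 [4.88 0.93] 25.6
0.079 [4.79 0.82] 25.9
0.0796 [5.28 0.59] 26.3
0.0802 [5.08 0.3 ] 26.6
0.0808 [4.94 0.64] 27.0
0.0814 [4.93 0.69] 27.3
0.082 [5.84 1.68] 27.7
0.0826 [6.47 1.63] 28.0
0.0832 [7.28 1.86] 28.4
0.0838 [8.27 2.14] 28.7
0.0844 [8.58 1.44] 29.1
0.085 [10.02  3.3 ] 29.4
0.0853 [10.05  2.25] 29.8
0.0856 [10.16  1.56] 30.1
0.0859 [10.4   1.68] 30.5
0.0862 [10.18  0.46] 30.8
0.0865 [10.75  1.33] 31.2
0.0868 [11.25  1.92] 31.5
0.0871 [11.81  0.97] 31.9
0.0874 [12.56  2.29] 32.2
0.0877 [12.36  1.96] 32.6
0.088 [12.59  0.7 ] 32.9
0.0883 [13.2   1.86] 33.3
0.0886 [13.6   1.41] 33.6
0.0889 [13.33  1.38] 34.0
0.0892 [13.57  1.72] 34.3
0.0895 [13.54  1.08] 34.7
0.0898 [13.86  1.83] 35.0
0.0901 [14.28  1.33] 35.4
0.0904 [14.99  2.03] 35.7
0.0907 [15.16  1.53] 36.1
0.011700000000000007 [0.55966066 0.01326949 0.0088172 ] [0.56822443 0.01337124]
```

```bash
cat > p2.py <<'E'
from h import *
def Fm(n=6):
    a=[]
    for _ in range(n): bot.wait(.02);a.append(F())
    return np.mean(a,0)
tip,z=.0907,.0119
while tip<.094:
    f=Fm(8);print(round(tip,4),np.round(f,2),round(bot.read_time(),1))
    if f[0]>16: break
    tip+=.0003;bot.move_linear(pose(tip,z),q(YAW),v=.02)
p0=np.array(bot.read_eef_pos());print("pushed",p0)
for k in(.5,1.):
    t=np.array(pose(tip,z));bot.move_linear(list(t+k*(p0-t)),q(YAW),v=.01);print("relax",k,Fm(),bot.read_eef_pos())
bot.move_gripper(.75)
print("open",bot.read_finger_gap(),Fm(),bot.read_eef_pos(),bot.read_time())
for c in("side","scene"):
    cv2.imwrite(f"pics/{c}3.png",snapshot(c))
    for t,zz in(("leaf_edge",.046),("wedge_grip",.018)):
        for s in spot_point(t,c)[:5]: print(t,c,round(s["p"],2),np.round(s["point"],1),np.round(at(c,s["point"],zz),3))
a=cv2.imread("pics/side3.png")[185:250,200:300];b=cv2.imread("pics/scene3.png")[185:310,260:400]
cv2.imwrite("pics/crop3.png",np.vstack([cv2.resize(a,(500,325),interpolation=3),cv2.resize(b,(500,275),interpolation=3)]))
E
python3 p2.py
```

```text
0.0907 [15.    1.35] 36.2
0.091 [14.5   0.85] 36.6
0.0913 [15.2   1.25] 37.0
0.0916 [16.01  2.  ] 37.3
pushed [0.55975009 0.01333462 0.00880912]
relax 0.5 [9.72756135 0.21404554] [0.55987581 0.01329482 0.0088106 ]
relax 1.0 [ 3.07214543 -1.30499247] [0.55996474 0.01335462 0.00883271]
open 0.7512855641130265 [0.21615593 0.00414729] [0.56068232 0.01333053 0.00928827] 39.3167
leaf_edge side 0.65 [238.6 212.1] [0.624 0.023 0.046]
wedge_grip side 0.92 [303.6 203.9] [ 0.416 -0.116  0.018]
wedge_grip side 0.74 [258.4 220.6] [0.554 0.023 0.018]
wedge_grip side 0.68 [317.6 167.1] [ 0.404 -0.436  0.018]
leaf_edge scene 0.7 [429.8 164.5] [0.64  0.435 0.046]
leaf_edge scene 0.59 [333.1 247. ] [0.617 0.017 0.046]
leaf_edge scene 0.29 [335.3 257.8] [ 0.641 -0.003  0.046]
wedge_grip scene 0.92 [316.8 239.2] [0.562 0.016 0.018]
wedge_grip scene 0.76 [144.5 308.7] [ 0.392 -0.431  0.018]
wedge_grip scene 0.71 [139.4 245.4] [ 0.236 -0.339  0.018]
wedge_grip scene 0.67 [246.3 230.4] [ 0.405 -0.102  0.018]
wedge_grip scene 0.49 [330.3 254.5] [0.619 0.007 0.018]
```

View pics/crop3.png

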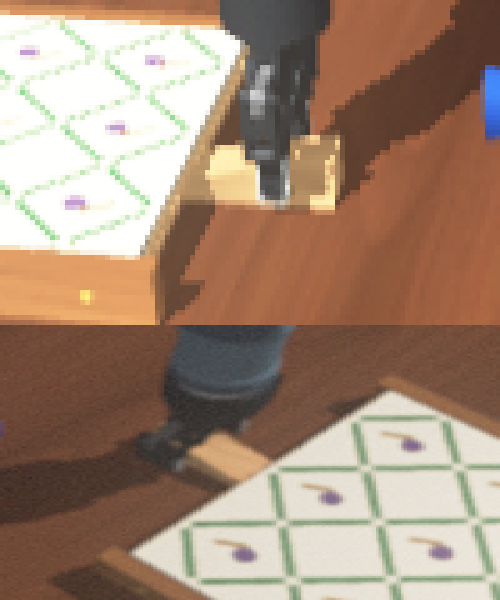

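The leaf is now flush with the rails (side picture edge at (239,212)), and the wedge sits square under the middle with the fingers open around it. I'll retreat straight up and check before handing in.

```bash
python3 - <<'E'
from h import *
p=bot.read_eef_pos()
bot.move_linear([p[0],p[1],.06],v=.06);bot.move_linear([p[0]-.03,p[1],.2],v=.15);bot.wait(.5)
print(bot.read_force(),bot.read_time())
P=camera_params("wrist");im=snapshot("wrist");cv2.imwrite("pics/w4.png",im);cv2.imwrite("pics/side4.png",snapshot("side"))
for s in spot_point("wedge_grip","wrist")[:2]: print(np.round(s["point"]),np.round(at("wrist",s["point"],.018,P),4))
E
```

```text
[-0.18697747 -0.61348384  0.66205002] 42.225
[288. 160.] [0.5608 0.0118 0.018 ]
```

View pics/w4.png

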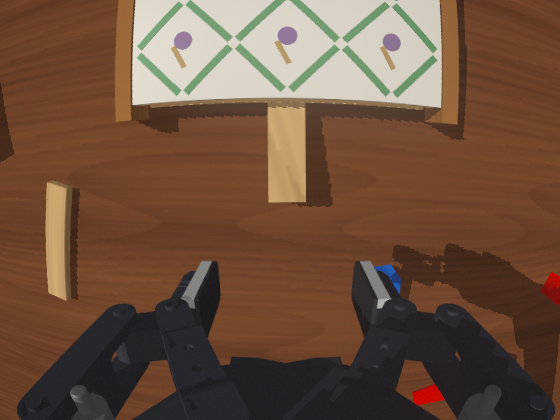

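The wedge lies square and centred: it meets the free edge at (287,104), and the edge runs from (133,105) to (441,107). The robot is clear of everything, so I'm handing the job in.

```bash
python3 -c "
from plant import bot
print(bot.sign_off())"
```

```text
the job is handed in; nothing more can be done
None
```

Handed in at about 42 s of the 67 s allowed: the wedge is square under the middle of the leaf and let go, the leaf looks level with the rails, and the last push was about 16 N (roughly 12–17 N estimated between wedge and leaf, not measured directly); no verdict was returned.

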